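# Right the toppled bone on the preparation stand and latch its keeper

### The arm

A 6-joint arm with a two-finger parallel gripper is mounted at the origin on the work surface. World frame = base frame: x ahead of the robot, y to its left, z up, the work surface at z = 0. Lengths are in mm, angles in rad, forces in N, time in s.
With the tool pointing down it reaches from about 275 to 825 mm from the base axis. Payload 4.9 kg.
Tool frame: the origin (TCP) lies at the very end of the fingers, on their centre line; the grasp point (between the pads) lies 19 mm behind it; z points along the fingers, y is the line along which they close (so a half turn about z gives the same grasp; the last joint's range is limited). The gripper opens to 85 mm and grips with 20 to 120 N. Pads are 22 mm wide; open, the fingers measure 114 mm over their backs; the gripper's body (76 mm by 85 mm) begins 54 mm behind the grasp point. The pads swing forward as they close: fully open they stand 13 mm farther back than shut.
Start: joints at [-1.463, 0.326, -0.193, 1.052, 0, 1.437], TCP at [131.709, -534.014, 231.281] pointing down, gripper open.
Joint ranges: [-2.65, 2.65], [-0.97, 1.79], [-1.3, 1.35], [-1.93, 2.1], [-1.47, 1.37], [-3.14, 3.14]. Speed limits (rad/s): [2.57, 2.57, 3.14, 3.14, 3.14, 3.14].

### API

Orientations are given as [roll, pitch, yaw] about the fixed x, y, z axes, in that order (R = Rz(yaw) Ry(pitch) Rx(roll)).
In Python, from bench import bot, solve_ik, imaging gives the robot as it stands. Calls block until the motion is done:
- bot.move_ptp(position, orientation): joint-space move of the TCP to a pose.
- bot.movel(position, rot=None, max_speed=150, threshold=None): straight line of the TCP; rot=None keeps the orientation; max_speed is the mean speed in mm/s. With threshold (N) it stops when the force on the tool has changed by that much, and returns True; else False.
- bot.move_j(angles): joint-space move.
- bot.grip(opening, effort=None): opening from 0.0 (shut) to 1.0 (fully open); effort is the grip in N (None keeps the last); returns when the fingers have stopped.
- bot.dwell(seconds).
- solve_ik(position, orientation): joint angles nearest the present ones, or None.
- bot.get_state(): the state.
- imaging.capture(name): name is "scene" or "top" or "wrist"; returns the picture (420x560x3 uint8, blue, green, red); there is no depth.
- imaging.camera_model(name): a dict with "K" (3x3 intrinsics, pixels), "position" and "rotation" of the camera in the world. Camera axes: x right, y up, looking along -z (the intrinsics and any distortion apply to the point x, -y, -z); pixel columns grow to the right and rows downward; lengths in mm; the calibration is good to about 2 mm. A picture is of the moment at which its call begins: read the wrist's pose just before it. camera_model takes no time and is no camera call; for the wrist camera it gives the pose at the moment of the call.
A pose or a line that the arm cannot do raises bot.IKError and nothing moves.
- bot.sign_off(): hands the job in; it is judged then, once.
The state is a dict: "t": time; "qpos": joint angles; "joint_velocities": joint speeds; "effort": joint torques, N m; "tcp_pos": TCP position; "orientation": TCP orientation; "contact_force": force on the tool from outside, world axes, zero at the start; "wrist_torque": the same for the moment, N m; "opening": opening from 0.0 (shut) to 1.0 (fully open); "gripper_force": force on a finger pad.
Only numpy, scipy, OpenCV 4.12 (cv2) and the standard library are available. Lean on these libraries where they do the work, as an engineer would, in place of code of your own. Each camera call takes 0.05 s, during which the arm holds its last target. There are 200 camera calls.

### The job

The tall fossil bone in the round plaster foot has toppled over on the bench. Stand it upright, foot down, in the middle of the round rubber pad of the preparation stand and let go of it while the stand's keeper arm is still up; then press the keeper arm's paddle down until the arm clicks and stays down, its toe over the foot. Do not push the other things on the bench around.

Things in the scene. Friction and masses are not known exactly. Their poses are not given: they have to be found in the camera images.
- bone: toppled specimen: brown limb bone in an off-white round plaster foot (72 mm diameter, 22 mm thick), 172 mm long, about 0.36 kg. Origin: centre of the foot's underside; z runs along the bone to its head (up once it stands). Shaft: plain 28 mm round bar from z = 36 to 115 mm. It lies on its -x side: axis level, 36 mm above the bench, x up, y level
- bone_grip (a point): point on the bone's axis at z = 80 mm, middle of the bare shaft; axes as the bone's. Beyond z = 117 mm is the head: 72 mm wide along y, reaching 19 mm from the axis on the +x side and, with its two knuckles, 36 mm on the -x side
- stand: fixed preparation stand: steel plate 145 x 265 x 12 mm, from -53 to +92 mm in x and -155 to +110 mm in y. Origin at bench level below the pad's centre, z up. The keeper arm lies along y behind the pad: bar 12 x 12 mm, at x = 44 to 56 mm, hinged at y = +75 mm, 48 mm above the bench, paddle at its -y end
- pad (a point): centre of the top face of the stand's round black rubber pad (88 mm diameter), 18 mm above the bench; axes as the stand's. The keeper's toe (24 mm wide, y = -12 to +12 mm) reaches from the bar to x = 25 mm: raised, its underside is 45 mm above the pad, so the foot goes in below it from the -x side; latched, it is 24 mm above the pad, 2 mm over the foot's top
- paddle (a point): centre of the top face of the keeper arm's paddle: plate 40 mm (x) by 46 mm (along the arm), 8 mm thick, 205 mm from the hinge; moves with the arm. Raised: about 139 mm above the bench, tilted 0.4 rad; latched: level, 60 mm above the bench, at x = 50, y = -130 mm of the stand. Axes as the stand's while raised, turned about x as it goes down
- keeper (a joint): angle of the sprung keeper arm: 0 raised, 0.40 rad fully down. It springs back up if let go before about 0.35 rad; past that a spring bolt snaps over it and holds it. About 12 N on the paddle
- small_bone: bystander: a shorter bone (105 mm) standing in a plaster foot of 60 mm diameter; origin under its foot; leave it alone
- scribe: bystander: steel pen-shaped air scribe, 145 mm long, 20 mm thick, lying along its x; origin under its middle
- brush: bystander: brush, 170 mm long, lying along its x; origin under its middle
- resin: bystander: amber bottle, 60 mm diameter, 130 mm tall; origin under its base
- tin: bystander: metal tin, 74 mm diameter, 85 mm tall; origin under its base
- mug: bystander: white cup, 76 mm diameter, 85 mm tall; origin under its base
- fragment: bystander: rough piece of rock, 75 x 55 x 50 mm; origin under its base
Mind the look-alikes: they are no part of the job. What is shaped like the bone but pink or red is not meant.

How it is judged (in metres and radians):
On the way, in this order (a step that is already met when the one before it is completed fails the run):
1. the bone stands upright in the middle of the pad, released, with the keeper arm still raised (horizontal distance between bone and pad below 0.01 m and angle between bone's own z axis and vertical below 0.06 rad and z of bone in the frame of pad between -0.003 and 0.003 m and z of bone_grip in the frame of pad above 0.07 m and linear speed of bone below 0.03 m/s and contact force between bone and the fingers below 0.1 N and value of joint keeper below 0.1 rad), for 0.2 s.
2. the keeper arm is pressed down past its detent (value of joint keeper above 0.37 rad), for 0.1 s.
At the end, for the whole second after the job is handed in: The bone stands foot down on the pad (axis within 10 mm of the pad's centre, within 0.06 rad of upright, at rest, foot's underside within 3 mm of the pad's top) and the keeper arm stays latched (joint above 0.37 rad) (horizontal distance between bone and pad below 0.01 m and angle between bone's own z axis and vertical below 0.06 rad and z of bone in the frame of pad between -0.003 and 0.003 m and z of bone_grip in the frame of pad above 0.07 m and linear speed of bone below 0.02 m/s and value of joint keeper above 0.37 rad); the robot touches nothing.
It fails at once if one of the other things on the bench is pushed more than 30 mm (distance of any of small_bone, scribe, brush, resin, tin, mug, fragment from where it was at the start of the episode above 0.03 m).
It also fails if it takes over 58 s, if anything falls off the work surface, if the arm or the gripper's body presses on something with over 40 N, if the wrist force passes 120 N, or if a joint passes its speed limit or range.

## Working session

There is one attempt and no reset: what is moved stays moved. The work goes in short steps, each a Python script; the robot and the scene stay as the last script left them, time stands still between calls to the robot, and variables do not carry over. Pictures are saved under pics/ and viewed, at most 10 in all, crops included, and the job is handed in when it is done.

```bash
mkdir -p pics; ls
python3 - <<'E'
from bench import bot, solve_ik, imaging
import cv2
for n in("scene","top"):
    cv2.imwrite(f"pics/{n}0.png",imaging.capture(n)); m=imaging.camera_model(n); print(n,m)
s=bot.get_state();print(s["t"],s["orientation"])
E
```

```text
pics
scene {'K': array([[418.52765649,   0.        , 282.87948202],
       [  0.        , 418.52765649, 211.29089005],
       [  0.        ,   0.        ,   1.        ]]), 'position': array([1174.07887559, -144.2355009 , 1179.43852952]), 'rotation': array([ 0.54851291, -0.00956609,  1.37702443])}
top {'K': array([[451.91920067,   0.        , 281.44540073],
       [  0.        , 451.91920067, 219.34283056],
       [  0.        ,   0.        ,   1.        ]]), 'position': array([ 326.9256152 ,  -16.89376998, 1301.49409443]), 'rotation': array([ 0.16828766,  0.00970477, -1.58217724])}
0.1 [-3.14002815e+00 -2.42009963e-04  2.41799931e-01]
```

View pics/scene0.png

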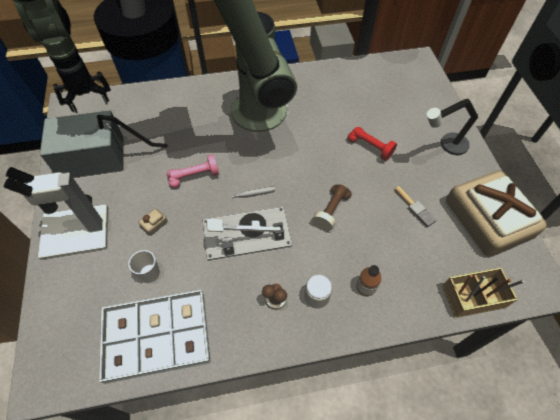

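View pics/top0.png

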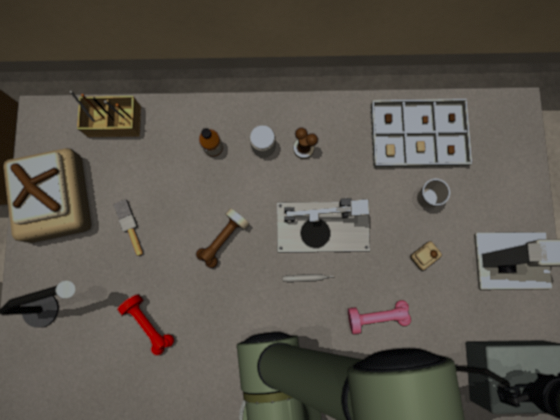

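In the top view, three things are bone-shaped: a brown one with an off-white foot (foot 237,220, head 208,258), a red one (147,325) and a pink one (380,317). The brown one fits the description, because only it has a brown shaft and a plaster foot. The stand's black pad is at (315,233) and the paddle at (355,207). I'll confirm in an enlarged crop.

Run:
```python
import cv2,numpy as np
t=cv2.imread("pics/top0.png");s=cv2.imread("pics/scene0.png")
a=cv2.resize(t[180:290,180:380],None,fx=4,fy=4,interpolation=cv2.INTER_CUBIC)[:, :800]
cv2.imwrite("pics/crop_top.png",a)
```

```text
(no output)
```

View pics/crop_top.png

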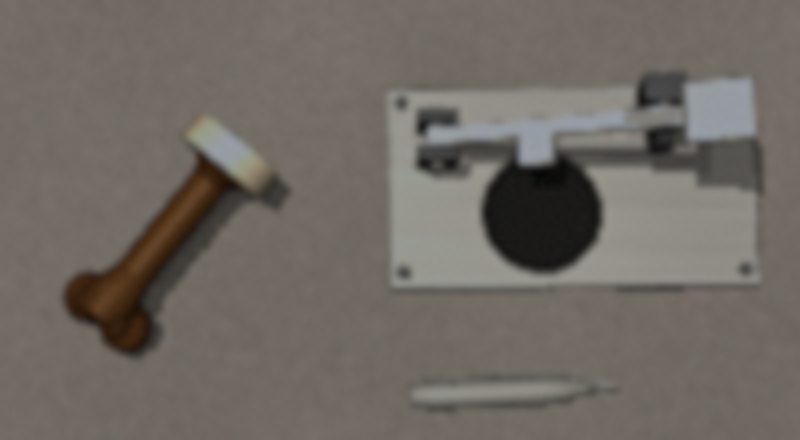

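The crop confirms it. The bone has its foot top-right at about (237,218) and its head bottom-left, and the stand has its keeper raised on the +x side. Next I'll measure both from the two views.

```bash
cat > h.py <<'E'
import cv2,numpy as np
from scipy.spatial.transform import Rotation as R
from scipy.optimize import least_squares
from bench import bot, solve_ik, imaging
def plane(m,px,z):
    px=np.atleast_2d(px).astype(float)
    d=np.c_[px,np.ones(len(px))]@np.linalg.inv(m["K"]).T
    d=(d*[1,-1,-1])@R.from_euler("xyz",m["rotation"]).as_matrix().T
    p=m["position"]; return p+d*((z-p[2])/d[:,2])[:,None]
E
cat > meas.py <<'E'
from h import *
def big(mask,roi):
    x0,y0,x1,y1=roi; k=np.zeros_like(mask); k[y0:y1,x0:x1]=mask[y0:y1,x0:x1]
    c=max(cv2.findContours(k,cv2.RETR_EXTERNAL,cv2.CHAIN_APPROX_NONE)[0],key=cv2.contourArea)
    o=np.zeros_like(mask); cv2.drawContours(o,[c],-1,255,-1); return o,c[:,0]
for n,rb,rp in(("top",(180,195,262,275),(298,205,335,255)),("scene",(305,170,360,235),(235,205,275,250))):
    im=cv2.imread(f"pics/{n}0.png"); m=imaging.camera_model(n)
    hsv=cv2.cvtColor(im,cv2.COLOR_BGR2HSV)
    brown=cv2.inRange(hsv,(3,110,30),(18,255,255)); foot=cv2.inRange(hsv,(0,0,135),(40,100,255))
    b,_=big(brown,rb); f,fc=big(foot,rb)
    P=plane(m,np.argwhere(b)[:,::-1],36); F=plane(m,np.argwhere(f)[:,::-1],36)
    fc0=F.mean(0); ax=P.mean(0)-fc0; ax/=np.linalg.norm(ax)
    for _ in range(3):  # refine axis with the bare shaft
        s=(P-fc0)@ax; sh=P[(s>20)&(s<80)]; c=sh.mean(0)
        v=np.linalg.svd(sh-c)[2][0]; ax=v*np.sign(v@ax)
    q=(F-c)@ax; l=(P-c)@ax; w=(F-c)@np.cross([0,0,1],ax)
    print(n,"shaft mid",c.round(1),"ax yaw",np.arctan2(ax[1],ax[0]).round(3),"foot span",q.min().round(1),q.max().round(1),"head end",l.max().round(1),"foot width",np.ptp(w).round(1),"w mid",((w.max()+w.min())/2).round(1))
    k,kc=big(cv2.inRange(hsv,(0,0,0),(180,255,55)),rp)
    K=plane(m,kc,18); 
    f3=lambda u:np.hypot(K[:,0]-u[0],K[:,1]-u[1])-u[2]
    r=least_squares(f3,[*K.mean(0)[:2],44],loss="soft_l1",f_scale=1.)
    g=lambda u:np.hypot(K[:,0]-u[0],K[:,1]-u[1])-44
    r2=least_squares(g,r.x[:2],loss="soft_l1",f_scale=1.)
    print(" pad free",r.x.round(1),"r44",r2.x.round(1),"px",cv2.boundingRect(kc))
    # raw edge points of the plate (front edge): first bright pixel from the bench side
    if n=="top":
        G=cv2.GaussianBlur(cv2.cvtColor(im,cv2.COLOR_BGR2GRAY),(3,3),0).astype(float)
        e=[(x,250-5+np.argmin(np.diff(G[245:258,x]))+.5) for x in range(282,366)]
        E=plane(m,e,12); l=cv2.fitLine(E[:,:2].astype(np.float32),cv2.DIST_HUBER,0,.01,.01).ravel()
        print(" front edge dir",l.round(3),"->yaw",np.arctan(-l[0]/l[1]).round(3))
E
python3 meas.py
```

```text
top shaft mid [509.2 148.7  36. ] ax yaw 2.467 foot span -59.8 -40.1 head end 107.5 foot width 18.0 w mid 13.3
 pad free [ 504.9 -102.7   39.9] r44 [ 503.8 -103.7] px (301, 219, 29, 29)
 front edge dir [ 1.20000e-02  1.00000e+00  4.54034e+02 -1.43435e+02] ->yaw -0.012
scene shaft mid [451.3 199.4  36. ] ax yaw 2.431 foot span -196.6 114.4 head end 25.0 foot width 261.9 w mid 10.0
 pad free [ 540.8 -106.8   14.3] r44 [502.5 -97.9] px (245, 231, 16, 6)
```

Run:
```python
import cv2
t=cv2.cvtColor(cv2.imread("pics/top0.png"),cv2.COLOR_BGR2HSV);s=cv2.cvtColor(cv2.imread("pics/scene0.png"),cv2.COLOR_BGR2HSV)
for p in[(229,213),(232,214),(238,218),(244,224),(247,227),(250,228),(255,215),(225,235),(208,255),(214,262),(316,245),(316,233),(316,249),(290,240)]: print("T",p,t[p[1],p[0]])
for p in[(318,212),(325,218),(331,224),(322,216),(300,205),(332,206),(340,190),(347,195),(243,215),(256,218),(248,222),(262,225)]: print("S",p,s[p[1],p[0]])
a=cv2.resize(cv2.imread("pics/scene0.png")[170:265,195:365],None,fx=4.7,fy=4.7,interpolation=cv2.INTER_CUBIC)
cv2.imwrite("pics/crop_scene.png",a)
```

```text
T (229, 213) [ 32  41 154]
T (232, 214) [ 48  16 157]
T (238, 218) [104  17 161]
T (244, 224) [ 19  65 122]
T (247, 227) [15 37 55]
T (250, 228) [21 27 65]
T (255, 215) [ 17  31 116]
T (225, 235) [ 14 163  80]
T (208, 255) [ 14 164  81]
T (214, 262) [ 14 181  62]
T (316, 245) [20 32 24]
T (316, 233) [20 29 26]
T (316, 249) [ 26  15 139]
T (290, 240) [ 41  13 153]
S (318, 212) [ 23  44 185]
S (325, 218) [ 64  10 202]
S (331, 224) [ 21  46 144]
S (322, 216) [ 52  13 214]
S (300, 205) [ 23  20 153]
S (332, 206) [ 11 114 105]
S (340, 190) [ 13 118 110]
S (347, 195) [12 99 88]
S (243, 215) [ 30  12 173]
S (256, 218) [20 13 57]
S (248, 222) [20 14 56]
S (262, 225) [60  7 73]
```

View pics/crop_scene.png

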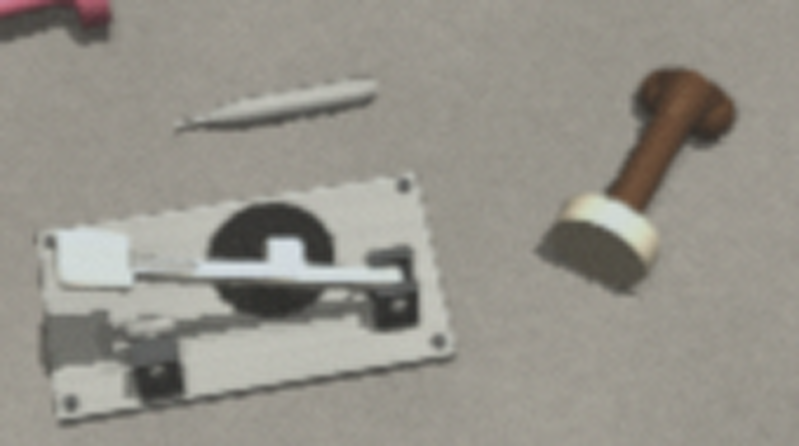

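The scene crop shows the pad with the toe over its middle, the paddle at the left end of the arm, and the bone's foot pointing toward the camera. I'll tighten the masks and fit at subpixel scale.

```bash
cat > m2.py <<'E'
from h import *
U=6
def up(n,r):
    x0,y0,x1,y1=r; im=cv2.imread(f"pics/{n}0.png")[y0:y1,x0:x1]
    a=cv2.resize(im,None,fx=U,fy=U,interpolation=cv2.INTER_CUBIC)
    return cv2.GaussianBlur(a,(7,7),0)
def pix(c,r): return (c+.5)/U-.5+[r[0],r[1]]
def blob(mask):
    return max(cv2.findContours(mask,cv2.RETR_EXTERNAL,cv2.CHAIN_APPROX_NONE)[0],key=cv2.contourArea)
for n,rb,rp,lim,th,sat in(("top",(190,195,262,275),(295,212,335,255),lambda p:p[:,1]>226,85,90),("scene",(305,175,360,235),(235,205,275,245),lambda p:(p[:,1]<224),115,70)):
    m=imaging.camera_model(n)
    g=cv2.cvtColor(up(n,rp),cv2.COLOR_BGR2GRAY); c=pix(blob((g<th).astype(np.uint8))[:,0],rp)
    r=c[lim(c)]; r=r[(r[:,0]>rp[0]+1)&(r[:,1]>rp[1]+1)&(r[:,0]<rp[2]-2)&(r[:,1]<rp[3]-2)]; K=plane(m,r,18)[:,:2]
    for free in(1,0):
        f=lambda u:np.hypot(*(K-u[:2]).T)-(u[2] if free else 44)
        s=least_squares(f,[*K.mean(0),44][:2+free],loss="soft_l1",f_scale=.7); print(n,"pad",s.x.round(1),"rms",np.sqrt((f(s.x)**2).mean()).round(2),len(K))
    h=cv2.cvtColor(up(n,rb),cv2.COLOR_BGR2HSV).astype(int)
    bm=((h[...,1]>sat)&(h[...,0]<20)).astype(np.uint8)
    c=blob(bm); o=np.zeros_like(bm); cv2.drawContours(o,[c],-1,1,-1)
    P=plane(m,pix(np.argwhere(o)[:,::-1],rb),36)
    ax=np.array([-.78,.62,0]); c0=np.array([509.,148.7,36])
    for _ in range(4):
        s=(P-c0)@ax; sh=P[abs(s)<25]; c0=sh.mean(0); v=np.linalg.svd(sh-c0,full_matrices=False)[2][0]; ax=v*np.sign(v[1])
    s=(P-c0)@ax; w=(P-c0)@np.cross([0,0,1],ax)
    print(n,"shaft",c0.round(1),np.arctan2(ax[1],ax[0]).round(3),"brown span",s.min().round(1),s.max().round(1),"shaft w",np.ptp(w[abs(s)<15]).round(1),"head w",np.ptp(w[s>60]).round(1),((w[s>60].max()+w[s>60].min())/2).round(1))
    f=(h[...,2]>(130 if n=="top" else 170)).astype(np.uint8); F=plane(m,pix(blob(f)[:,0],rb),36); q=(F-c0)@ax; w=(F-c0)@np.cross([0,0,1],ax); print("  foot",q.min().round(1),q.max().round(1),w.min().round(1),w.max().round(1))
E
python3 m2.py
```

```text
top pad [ 505.  -102.6   42.5] rms 0.36 330
top pad [ 506.7 -102.6] rms 1.14 330
top shaft [508.8 148.9  36. ] 2.46 brown span -35.1 107.7 shaft w 26.3 head w 67.9 3.0
  foot -61.3 -39.4 -34.9 24.3m2.py:16: RuntimeWarning: Mean of empty slice.
  s=least_squares(f,[*K.mean(0),44][:2+free],loss="soft_l1",f_scale=.7); print(n,"pad",s.x.round(1),"rms",np.sqrt((f(s.x)**2).mean()).round(2),len(K))
  ret = um.true_divide(
Traceback (most recent call last):
  File "m2.py", line 16, in <module>
    s=least_squares(f,[*K.mean(0),44][:2+free],loss="soft_l1",f_scale=.7); print(n,"pad",s.x.round(1),"rms",np.sqrt((f(s.x)**2).mean()).round(2),len(K))
ValueError: Initial guess is outside of provided bounds
```

```bash
sed -i 's/(235,205,275,245),lambda p:(p\[:,1\]<224)/(236,208,270,227),lambda p:(p[:,1]<223.5)/' m2.py; python3 m2.py
```

```text
top pad [ 505.  -102.6   42.5] rms 0.36 330
top pad [ 506.7 -102.6] rms 1.14 330
top shaft [508.8 148.9  36. ] 2.46 brown span -35.1 107.7 shaft w 26.3 head w 67.9 3.0
  foot -61.3 -39.4 -34.9 24.3
scene pad [ 509.1 -102.3   42.5] rms 13.32 281
scene pad [ 511.  -102.7] rms 13.28 281
scene shaft [503.6 156.6  36. ] 2.466 brown span -25.1 97.3 shaft w 24.7 head w 66.2 -3.3
  foot -55.4 -26.7 -30.2 31.6
```

```bash
cat >> h.py <<'E'
PAD=np.array([506.3,-102.5,18.]); YB=2.463
D=np.array([np.cos(YB),np.sin(YB),0]); C0=np.array([508.,147.9,36.]) # bone z=60 there
Z=np.array([0,0,1.])
def rpy(zt,yt): return R.from_matrix(np.c_[np.cross(yt,zt),yt,zt]).as_euler("xyz")
def grasp(a,s,dz=20):
    zt=-np.cos(a)*Z-np.sin(a)*D; yt=s*np.cross(D,Z); return C0+dz*D+19*zt,rpy(zt,yt),zt
def place(a,s,psi,off=(0,0,0),g=80):
    h=np.array([np.cos(psi),np.sin(psi),0]); zt=np.cos(a)*h-np.sin(a)*Z; yt=s*np.cross(Z,-h)
    return PAD+[0,0,g]+np.array(off)+19*zt,rpy(zt,yt),zt
E
python3 - <<'E'
from h import *
for a in(0,.2,.35,.5):
  for s in(1,-1):
    p,o,z=grasp(a,s); q=[solve_ik(p,o),solve_ik(p+[0,0,150],o)]
    print("G",a,s,[None if x is None else np.round(x,2).tolist() for x in q])
    for psi in(-.6,-.2,.2,.6):
      q=[solve_ik(*place(a,s,psi,w)[:2]) for w in((0,0,0),(-40,0,110))]
      if all(x is not None for x in q): print("  P",a,s,psi,[np.round(x,2).tolist() for x in q])
E
```

```text
G 0 1 [[0.17, 0.52, -0.53, 0.52, 0.0, 0.85], [0.17, 0.32, -0.37, 0.87, 0.0, 0.85]]
G 0 -1 [[0.17, 0.52, -0.53, 0.52, 0.0, -2.29], [0.17, 0.32, -0.37, 0.87, 0.0, -2.29]]
G 0.2 1 [[0.26, 0.47, -0.65, 0.33, -0.16, 0.93], [0.26, 0.25, -0.49, 0.71, -0.16, 0.93]]
G 0.2 -1 [[0.26, 0.47, -0.65, 0.33, -0.16, -2.21], [0.26, 0.25, -0.49, 0.71, -0.16, -2.21]]
G 0.35 1 [[0.33, 0.46, -0.72, 0.19, -0.29, 0.98], [0.33, 0.22, -0.57, 0.59, -0.29, 0.98]]
  P 0.35 1 0.6 [[-0.92, 0.64, -0.98, -0.19, 1.22, 1.72], [-1.01, 0.35, -0.93, 0.4, 1.22, 1.45]]
G 0.35 -1 [[0.33, 0.46, -0.72, 0.19, -0.29, -2.16], [0.33, 0.22, -0.57, 0.59, -0.29, -2.16]]
  P 0.35 -1 0.6 [[-0.92, 0.64, -0.98, -0.19, 1.22, -1.42], [-1.01, 0.35, -0.93, 0.4, 1.22, -1.69]]
G 0.5 1 [[0.41, 0.48, -0.79, 0.05, -0.44, 1.03], [0.41, 0.21, -0.64, 0.46, -0.44, 1.03]]
  P 0.5 1 0.6 [[-0.87, 0.54, -0.97, -0.11, 1.06, 1.77], [-0.96, 0.25, -0.92, 0.38, 1.07, 1.59]]
G 0.5 -1 [[0.41, 0.48, -0.79, 0.05, -0.44, -2.11], [0.41, 0.21, -0.64, 0.46, -0.44, -2.11]]
  P 0.5 -1 0.6 [[-0.87, 0.54, -0.97, -0.11, 1.06, -1.37], [-0.96, 0.25, -0.92, 0.38, 1.07, -1.55]]<stdin>:7: UserWarning: Gimbal lock detected. Setting third angle to zero since it is not possible to uniquely determine all angles.
```

Run:
```python
from h import *
for a in(.4,.45,.5,.55):
    for psi in(-1.4,-1.1,-.8,.3,.4,.5,.6,.8):
      q=[solve_ik(*place(a,1,psi,w,86)[:2]) for w in((0,0,0),(-40,0,12),(-40,0,110))]
      if all(x is not None for x in q): print("  P",a,psi,[np.round(x,2).tolist() for x in q])
```

```text
P 0.4 -1.4 [[0.17, 0.68, -0.66, 0.24, -1.17, -1.56], [0.19, 0.62, -0.74, 0.25, -1.17, -1.52], [0.19, 0.43, -0.69, 0.49, -1.17, -1.52]]
  P 0.4 -1.1 [[0.15, 0.65, -1.04, -0.77, -1.06, -2.28], [0.16, 0.6, -1.13, -0.79, -1.07, -2.26], [0.16, 0.29, -1.08, -0.42, -1.07, -2.26]]
  P 0.4 0.4 [[-0.88, 0.64, -1.22, -0.89, 1.08, 2.23], [-0.98, 0.56, -1.25, -0.65, 1.13, 2.03], [-0.98, 0.19, -1.17, -0.21, 1.13, 2.03]]
  P 0.4 0.5 [[-0.9, 0.6, -1.11, -0.52, 1.14, 1.99], [-0.99, 0.53, -1.12, -0.26, 1.16, 1.77], [-0.99, 0.23, -1.05, 0.11, 1.16, 1.77]]
  P 0.4 0.6 [[-0.91, 0.59, -0.97, -0.15, 1.17, 1.74], [-1.0, 0.55, -0.98, 0.09, 1.17, 1.51], [-1.0, 0.3, -0.92, 0.41, 1.17, 1.51]]
  P 0.4 0.8 [[-0.9, 0.67, -0.71, 0.49, 1.15, 1.25], [-0.98, 0.65, -0.74, 0.64, 1.12, 1.07], [-0.98, 0.45, -0.7, 0.88, 1.12, 1.07]]
  P 0.45 -1.4 [[0.16, 0.65, -0.67, 0.24, -1.12, -1.59], [0.18, 0.59, -0.75, 0.24, -1.12, -1.56], [0.18, 0.4, -0.7, 0.49, -1.12, -1.56]]
  P 0.45 -1.1 [[0.13, 0.6, -1.03, -0.66, -1.01, -2.25], [0.15, 0.55, -1.12, -0.68, -1.02, -2.23], [0.15, 0.25, -1.05, -0.31, -1.02, -2.23]]
  P 0.45 0.4 [[-0.8
[... 1565 characters left out ...]
0.18, -1.0, -0.14, -0.92, -2.19]]
  P 0.55 0.3 [[-0.79, 0.51, -1.25, -0.83, 0.86, 2.35], [-0.89, 0.43, -1.3, -0.7, 0.92, 2.22], [-0.89, 0.05, -1.19, -0.2, 0.92, 2.22]]
  P 0.55 0.4 [[-0.82, 0.48, -1.16, -0.58, 0.93, 2.18], [-0.92, 0.41, -1.2, -0.42, 0.97, 2.03], [-0.92, 0.09, -1.1, -0.0, 0.97, 2.03]]
  P 0.55 0.5 [[-0.84, 0.48, -1.06, -0.32, 0.98, 1.99], [-0.93, 0.42, -1.1, -0.16, 1.01, 1.83], [-0.93, 0.14, -1.0, 0.21, 1.01, 1.83]]
  P 0.55 0.6 [[-0.85, 0.49, -0.96, -0.07, 1.01, 1.79], [-0.94, 0.44, -0.99, 0.09, 1.02, 1.63], [-0.94, 0.21, -0.9, 0.41, 1.02, 1.63]]
  P 0.55 0.8 [[-0.86, 0.57, -0.74, 0.4, 1.01, 1.41], [-0.93, 0.53, -0.78, 0.51, 1.0, 1.27], [-0.93, 0.34, -0.71, 0.78, 1.0, 1.27]]
```

```bash
cat >> h.py <<'E'
A,PSI,G=.45,.5,86
def st(): 
    s=bot.get_state(); print("t",round(s["t"],2),"tcp",np.round(s["tcp_pos"],1),"F",np.round(s["contact_force"],1),"open",round(s["opening"],3),"gf",np.round(s["gripper_force"],1)); return s
E
python3 - <<'E'
from h import *
p,o,z=grasp(A,1,G-60)
bot.move_ptp(p-200*z,o); st()
bot.movel(p-60*z,max_speed=200)
cv2.imwrite("pics/w1.png",imaging.capture("wrist"))
print(bot.movel(p,max_speed=100,threshold=15)); st()
bot.grip(0.0,80); st()
bot.movel(np.array(bot.get_state()["tcp_pos"])+[0,0,60],max_speed=120); st()
cv2.imwrite("pics/w2.png",imaging.capture("wrist"))
cv2.imwrite("pics/both.png",np.hstack([cv2.imread("pics/w1.png"),cv2.imread("pics/w2.png")])[::1])
b=cv2.imread("pics/both.png"); cv2.imwrite("pics/both.png",cv2.resize(b,(800,300)))
E
```

```text
t 2.94 tcp [426.9 213.2 199.1] F [-0.4  0.7 -0.8] open 1.002 gf 0.0
False
t 4.59 tcp [494.3 159.3  19.3] F [-0.4 -0.3  0. ] open 1.002 gf 0.0
t 5.17 tcp [494.7 159.5  19.5] F [-2.6  1.8  6.1] open 0.307 gf 78.2
t 5.83 tcp [493.8 159.3  78.6] F [-0.9 -0.5 -4.7] open 0.307 gf 78.8
```

View pics/both.png

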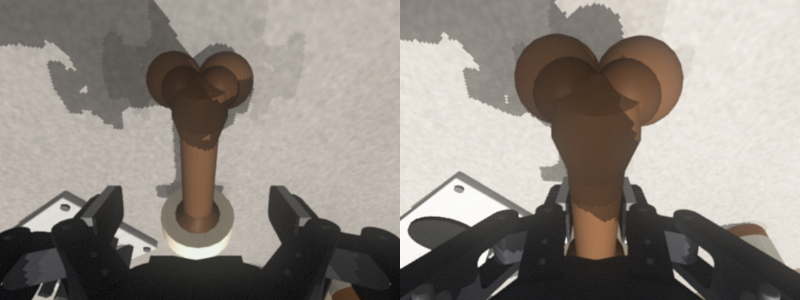

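The wrist view shows the shaft centred between the fingers, head up in the image (600,80), and 26 mm of opening when gripped. That fits the 28 mm shaft. Now I'll swing it upright beside the pad.

Run:
```python
from h import *
s=st(); bot.movel(np.array(s["tcp_pos"])+[0,0,110],max_speed=180)
p,o,z=place(A,1,PSI,(-45,0,130),G)
bot.move_ptp(p,o); 
p,o,z=place(A,1,PSI,(-45,0,20),G); print(bot.movel(p,max_speed=120,threshold=12)); s=st()
print(np.round(p,1))
for n in("top","scene"): cv2.imwrite(f"pics/{n}1.png",imaging.capture(n))
a=cv2.imread("pics/top1.png")[160:290,250:400];b=cv2.imread("pics/scene1.png")[130:260,190:340]
cv2.imwrite("pics/pre.png",cv2.resize(np.hstack([a,b]),(800,347),interpolation=cv2.INTER_CUBIC))
```

```text
t 5.88 tcp [493.6 159.2  78.3] F [ 0.4 -0.6 -3.9] open 0.308 gf 78.8
False
t 9.19 tcp [476.6 -94.2 116.1] F [-0.7  0.2 -3.6] open 0.302 gf 79.0
[476.3 -94.3 115.7]
```

View pics/pre.png

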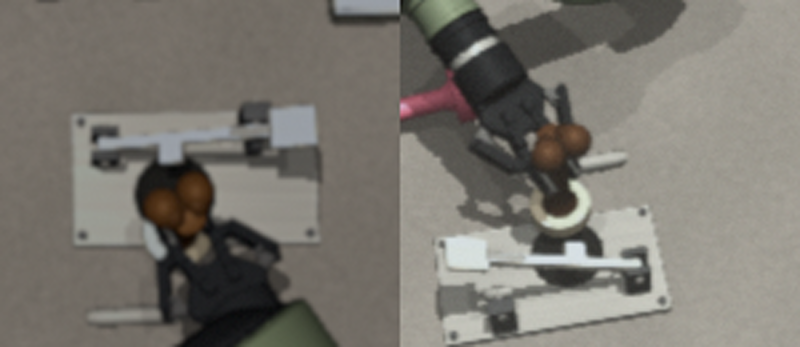

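The bone hangs upright, foot (scene crop 560,208) just in front of the pad, keeper still raised. I'll slide it under the toe and lower it gently.

Run:
```python
from h import *
P=lambda x,z:place(A,1,PSI,(x,0,z),G)[0]
print(bot.movel(P(-45,9),max_speed=80,threshold=8)); st()
print(bot.movel(P(0,9),max_speed=60,threshold=8)); st()
print(bot.movel(P(0,-8),max_speed=15,threshold=6)); st()
for n in("top","scene","wrist"): cv2.imwrite(f"pics/{n}2.png",imaging.capture(n))
a=cv2.imread("pics/top2.png")[160:290,250:400];b=cv2.imread("pics/scene2.png")[140:270,190:340]
cv2.imwrite("pics/pl.png",cv2.resize(np.hstack([a,b]),(800,347),interpolation=cv2.INTER_CUBIC))
```

```text
False
t 9.57 tcp [476.3 -94.2 104.9] F [ 0.8  0.3 -4.2] open 0.301 gf 79.1
False
t 10.47 tcp [521.  -94.  104.7] F [ 0.8  0.3 -3.5] open 0.305 gf 79.1
True
t 11.19 tcp [521.4 -94.   95.1] F [-1.5 -1.4  4.9] open 0.304 gf 79.7
```

View pics/pl.png

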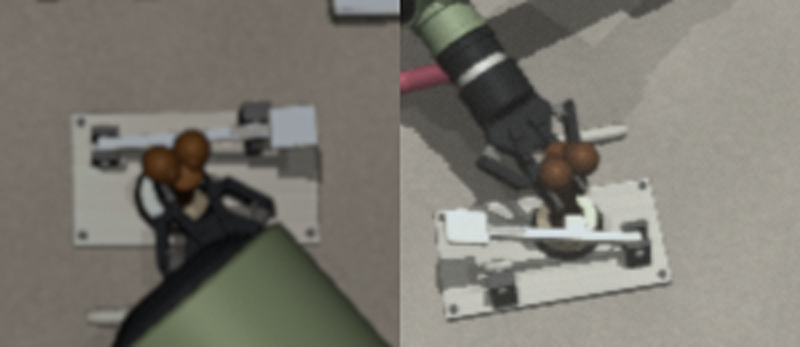

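Contact came at the expected height (nominal −0.6 mm). I'll release with a small opening and back off horizontally.

Run:
```python
from h import *
bot.grip(0.48); st()
h=np.array([np.cos(PSI),np.sin(PSI),0]); p=np.array(bot.get_state()["tcp_pos"])
bot.movel(p-h*90+[0,0,6],max_speed=90); st()
bot.movel(p-h*130+[0,0,170],max_speed=200); st()
for n in("top","scene"): cv2.imwrite(f"pics/{n}3.png",imaging.capture(n))
a=cv2.imread("pics/top3.png")[160:290,250:400];b=cv2.imread("pics/scene3.png")[140:270,190:340]
cv2.imwrite("pics/rel.png",cv2.resize(np.hstack([a,b]),(800,347),interpolation=cv2.INTER_CUBIC))
```

```text
t 11.64 tcp [520.7 -93.9  93.8] F [ 0.6 -0.3 -1. ] open 0.481 gf 0.0
t 12.79 tcp [ 441.8 -136.8   99.7] F [ 0.3 -0.2  0.2] open 0.48 gf 0.0
t 13.78 tcp [ 406.6 -155.7  263.2] F [0.1 0.4 0.4] open 0.479 gf 0.0
```

View pics/rel.png

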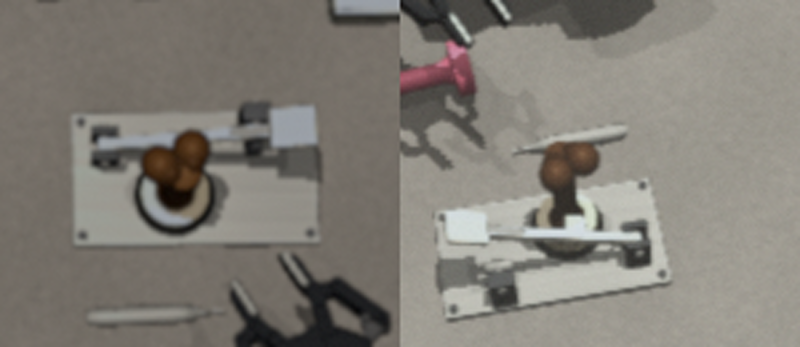

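The bone stands free in the pad's ring, keeper up. I'll measure the foot's centre relative to the pad before pressing.

Run:
```python
from h import *
U=6; rp=(298,212,334,252); m=imaging.camera_model("top")
im=cv2.imread("pics/top3.png")[rp[1]:rp[3],rp[0]:rp[2]]
g=cv2.cvtColor(cv2.GaussianBlur(cv2.resize(im,None,fx=U,fy=U,interpolation=cv2.INTER_CUBIC),(5,5),0),cv2.COLOR_BGR2GRAY).astype(float)
c=plane(m,[[0,0]],18)  # rays from approx centre
fit={}
def px(X):  # project
    k=(X-m["position"])@R.from_euler("xyz",m["rotation"]).as_matrix()*[1,-1,-1]; k=k@m["K"].T; return k[:2]/k[2]
inn,out=[],[]
for th in np.radians(np.arange(110,251,4)):   # front side: towards -x
    r=np.arange(28,54,.4); X=np.array([PAD+[q*np.cos(th),q*np.sin(th),0] for q in r])
    v=np.array([g[int(round((p[1]-rp[1]+.5)*U-.5)),int(round((p[0]-rp[0]+.5)*U-.5))] for p in map(px,X)])
    k=np.argmin(v); d=np.gradient(v)
    inn.append(X[np.argmin(d[:k+1])][:2]); out.append(X[k+np.argmax(d[k:])][:2])
for n,K in(("foot",inn),("pad",out)):
    K=np.array(K)
    for r0 in(None,36 if n=="foot" else 44):
        f=lambda u:np.hypot(*(K-u[:2]).T)-(r0 or u[2])
        s=least_squares(f,[PAD[0],PAD[1],40][:2 if r0 else 3],loss="soft_l1"); print(n,s.x.round(1),np.sqrt((f(s.x)**2).mean()).round(2))
```

```text
foot [ 509.9 -103.4   38. ] 0.82
foot [ 507.4 -103.4] 0.92
pad [ 504.5 -102.5   42.4] 1.93
pad [ 506.6 -102.5] 1.94
```

Run:
```python
from h import *
m=imaging.camera_model("top"); print(plane(m,[[360,207]],139).round(0))
x,y=554.5,-223.
bot.grip(0.0,40)
o=rpy(-Z,np.array([1.,0,0])); q=[(solve_ik([x,y,60],r),r) for r in(o,rpy(-Z,np.array([-1.,0,0])),rpy(-Z,np.array([0,1.,0])))]
o=min([k for k in q if k[0] is not None],key=lambda k:np.abs(k[0]-np.array(bot.get_state()["qpos"])).sum())[1]
bot.move_ptp([x,y,230],o); st()
cv2.imwrite("pics/top4.png",imaging.capture("top"))
print(bot.movel([x,y,150],max_speed=120,threshold=8)); st()
print(bot.movel([x,y,57],max_speed=50,threshold=45)); st()
bot.dwell(.3)
print(bot.movel([x,y,150],max_speed=100)); bot.move_ptp([x-180,y-80,260],o); st()
for n in("top","scene"): cv2.imwrite(f"pics/{n}5.png",imaging.capture(n))
a=cv2.imread("pics/top5.png")[160:290,250:400];b=cv2.imread("pics/scene5.png")[140:270,190:340]
cv2.imwrite("pics/fin.png",cv2.resize(np.hstack([a,b]),(800,347),interpolation=cv2.INTER_CUBIC))
```

```text
[[ 555. -214.  139.]]
t 15.36 tcp [ 553.  -222.6  229. ] F [-0.1  0.1 -0.3] open -0.002 gf 0.0
False
t 16.23 tcp [ 554.6 -223.6  150.6] F [ 1.1  0.2 -0.9] open 0.0 gf 0.0
False
t 18.23 tcp [ 554.8 -223.6   58.1] F [-2.9 -1.7 11.4] open -0.0 gf 5.5
False
t 20.52 tcp [ 375.  -302.8  259.4] F [ 0.5  0.4 -0.5] open 0.0 gf 0.0
```

View pics/fin.png

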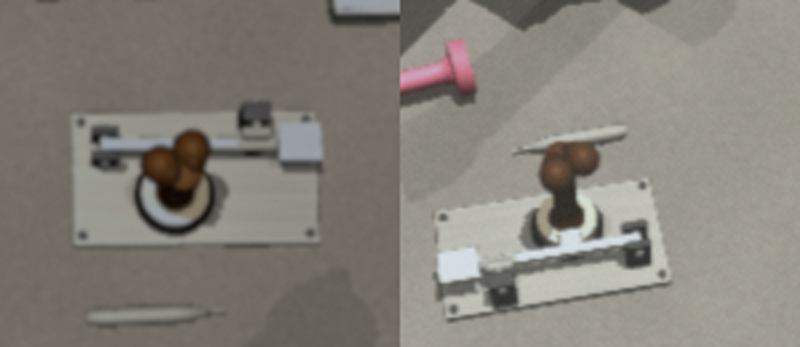

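The keeper arm is level (paddle at scene crop 458,265) and stayed down after I let go. The toe is over the foot and the bone hasn't moved, so I'm handing in.

```bash
python3 -c "
from bench import bot
print(bot.sign_off())"
```

```text
the job is handed in; nothing more can be done
None
```

I stood the bone upright on the pad (foot centre measured within about 5 mm of the pad's), released it with the keeper still up, then pressed the keeper down, where it stayed; the job was handed in at about 20 s, but sign-off returned no verdict.

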